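# Unscrew the drain-pump filter cap of unknown thread hand

## Task

Unscrew the winged filter cap from the washing machine's drain pump and lift it off with its basket: its thread may be right- or left-handed, so try gently one way and, if it stops at once, the other way. The plastic is brittle: grip it lightly, under 50 N, and do not force it against a stop. Leave the other things on the counter alone, and finish while still holding the cap upright and still, straight above the pump's mouth with its basket fully out (flange about 10 cm above the rim).

Things in the scene. Friction and masses are not known exactly. Their poses are not given: they have to be found in the camera images.
- pump: washing-machine drain pump, fixed to the counter on a steel plate (110 x 230 mm, 6 thick). Origin on the counter under the axis of its upright grey filter chamber: diameter 88 mm, rim 80 mm up. A ribbed aluminium motor can, diameter 94 mm, 83 mm high, stands at +y 110 mm. Low inlet stub at -x (reaches 80 mm), outlet stub at -y (71 mm). Never moves
- mouth (a point): centre of the chamber's mouth, at the rim, 80 mm above the counter; axis vertical. The mouth's quarter-turn thread is right-handed on some pumps (cap loosens anticlockwise seen from above), left-handed on others (clockwise); it cannot be seen
- cap: white plastic filter cap, about 90 g, in the mouth. Flange: diameter 80 mm, 8 mm thick; origin at the centre of its underside, which rests on the rim; z up. On it a wing to grip, 62 mm long (x), 14 mm wide (y), from 8 to 37 mm above the origin. Below, a filter basket, diameter 35 mm, 46 mm long, with two lugs (thread). At the start screwed tight, wing along the pump's x within 3 degrees
- grip (a point): where to grip: on the cap's axis, between the wing's flat sides, 30 mm above the cap's origin
- lugs (a point): on the cap's axis at its two lugs, 10 mm below its origin. The wrong way the cap meets a hard stop after 3 to 9 degrees. The right way it turns easily (under 0.2 N m), without rising, to a hard stop at about 65 degrees; from about 57 degrees on, the lugs stand in the exit slots and it lifts straight out. Before that it can rise only about 2 mm. Sideways play 2 mm
- softener: bystander: white bottle, diameter 72 mm, 200 mm high; origin under its foot
- jar: bystander: glass jar, diameter 64 mm, 75 mm high; origin under its foot
- tumbler: bystander: white ceramic tumbler, diameter 72 mm, 95 mm high; origin under its foot
- screwdriver: bystander: screwdriver lying on the counter along its own x; origin at its underside
- brush: bystander: wooden-handled brush lying on the counter along its own x; origin at its underside
- seal: bystander: black rubber ring lying flat, diameter 72 mm, 8 mm high; origin at the centre of its underside
- knob_cap: bystander: a loose white cap with a round knob, diameter 60 mm, 30 mm high, lying on the counter; not the pump's cap

How it is judged (in metres and radians):
On the way, in this order (a step that is already met when the one before it is completed fails the run):
1. the cap has been turned at least 45 degrees on its seat (angle between the x axis of cap and the x axis of pump, either way round above 0.785 rad and z of cap in the frame of mouth below 0.008 m), for 0.05 s.
2. the cap is lifted off, its basket out of the chamber, in the fingers (z of grip in the frame of mouth above 0.095 m and contact force between the fingers and cap above 2 N), for 0.2 s.
At the end, for the whole second after the job is handed in: the cap is held by the fingers, touching nothing else, upright within 15 degrees, its grip point at least 95 mm above the rim (flange 65 mm or more above it), its axis within 60 mm of the mouth's axis, at rest; no bystander moved by 20 mm or more (all of step 2 and horizontal distance between cap and mouth below 0.06 m and angle between cap's own z axis and vertical below 0.26 rad and contact force between cap and pump below 0.1 N and linear speed of cap below 0.03 m/s and distance of each of softener, jar, tumbler, screwdriver, brush, seal, knob_cap from where it was at the start of the episode below 0.02 m); the arm keeps its last pose, push and grip.
It fails at once if the fingers press the cap with more than 110 N (both pads together) (contact force between the fingers and cap above 110 N).
It fails at once if a bystander is moved by more than 20 mm (distance of any of softener, jar, tumbler, screwdriver, brush, seal, knob_cap from where it was at the start of the episode above 0.02 m).
It also fails if it takes over 54 s, if anything falls off the work surface, if the arm or the gripper's body presses on something with over 40 N, if the wrist force passes 120 N, or if a joint passes its speed limit or range.

## Robot

A 6-joint arm with a two-finger parallel gripper is mounted at the origin on the work surface. World frame = base frame: x ahead of the robot, y to its left, z up, the work surface at z = 0. Lengths are in mm, angles in degrees, forces in N, time in s.
With the tool pointing down it reaches from about 300 to 875 mm from the base axis. Payload 6.4 kg.
Tool frame: the origin (TCP) lies midway between the tips of the shut fingers; the grasp point (between the pads) lies 19 mm behind it (robot.grasp_offset is the distance from the TCP to the grasp point, in mm); z points along the fingers, y is the line along which they close (so a half turn about z gives the same grasp; the last joint's range is limited). The gripper opens to 88 mm and grips with 3 to 60 N. Pads are 18 mm wide; open, the fingers measure 123 mm over their backs; the gripper's body (75 mm by 187 mm) begins 45 mm behind the grasp point.
Start: joints at [64.899, 10.359, 92.074, -0, 77.567, -11.82], TCP at [132.082, 559.639, 238.714] pointing down, gripper open.
Joint ranges: [-171.53, 171.53], [-51.25, 118.39], [17.06, 147.69], [-65.23, 245.23], [0, 150.52], [-178.68, 178.68]. Speed limits (degrees/s): [147.25, 147.25, 172.46, 180, 180, 180].

## Interface

Orientations are given as a 3x3 rotation matrix whose columns are the frame's x, y, z axes.
In Python, from plant import monitor, vision, sign_off, robot gives the robot as it stands.
- The arm moves only by the shell command python3 -m inch 'ROWS' [FORCE]. ROWS is JSON, a list of rows, each a list of 7 numbers: the turn, a rotation vector about the tool's x, y, z each as a share of 0.1 rad, from -1 to 1, then the shift along the tool's x, y, z each as a share of 2.5 cm, from -1 to 1, then the opening, from -1 (shut) to 1 (fully open). In form: [[wx, wy, wz, x, y, z, claw], ...]. A call has 1 to 12 rows; each row shifts and turns the commanded pose from where the row before left it, along the tool's axes as they then stand; what a row does not reach is not made up. A row lasts 1/12 s, in which the tool goes at most 41.7 mm and 7.16 degrees, less where a joint would pass 70% of its speed; a pose out of reach is approached as far as the arm can. A call with a number of a shift or a turn outside -1 to 1 is refused whole. A call with a gripper value outside its range is refused whole. The fingers move at their own pace and stop on an object; FORCE is the grip in N (left out, the last holds). Time passes only in rows, so rows that do not move let the fingers close. It gives the time, the measured TCP pose, the force, the opening and the grip force at its end, in the units of the state.
- monitor.read_state(): the state, without advancing time (a new reading comes with each control period).
- vision.camera(name): name is "side" or "top" or "wrist"; returns the picture (480x640x3 uint8, red, green, blue); there is no depth.
- vision.camera_info(name): a dict with "mtx" (3x3 intrinsics, pixels), "R" (3x3) and "t" (3): a world point X has camera coordinates R X + t; the wrist camera has in their place "T_tool_cam" (4x4, takes a point from camera to tool coordinates, whose origin is the TCP and whose axes are the flange's). Camera axes: x right, y down, z forward; pixel columns grow to the right and rows downward; lengths in mm; the calibration is good to about 2 mm. A picture is of the moment at which its call begins: read the wrist's pose just before it. camera_info takes no time and is no camera call.
- sign_off(): hands the job in; it is judged then, once.
The state is a dict: "time": time; "qpos": joint angles; "qd": joint speeds; "joint_torque": joint torques, N m; "ee_pos": TCP position; "ee_rot": TCP orientation; "contact_force": force on the tool from outside, world axes, zero at the start; "moment": the same for the moment, N m; "opening": finger opening in mm; "gripper_force": force on a finger pad.
Only numpy, scipy, OpenCV 4.12 (cv2) and the standard library are available. Lean on these libraries where they do the work, as an engineer would, in place of code of your own. Each camera call takes 0.05 s, during which the arm holds its last target. There are 200 camera calls.

## Working session

There is one attempt and no reset: what is moved stays moved. The work goes in short steps, Python scripts to look and compute and a shell command to move; the robot and the scene stay as the last step left them, time stands still between calls to the robot, and variables do not carry over. Pictures are saved under pics/ and viewed, at most 10 in all, crops included, and the job is handed in when it is done.

```bash
mkdir -p pics; python3 - <<'E'
from plant import monitor, vision
import cv2, numpy as np
s=monitor.read_state(); print(s['time'],s['ee_pos'],np.round(s['ee_rot'],3).tolist(),s['opening'],s['contact_force'])
for n in('top','side'):
    cv2.imwrite(f'pics/{n}0.png',vision.camera(n)[:,:,::-1]); i=vision.camera_info(n); print(n,{k:np.round(v,4).tolist() for k,v in i.items()})
print(vision.camera_info('wrist'))
E
```

```text
0.0 [131.8613364  559.14772596 237.8441874 ] [[-0.973, 0.23, -0.001], [0.23, 0.973, -0.002], [0.0, -0.002, -1.0]] 88.12131315116105 [-0.13928964  1.21103147  0.09704379]
top {'mtx': [[540.0017, 0.0, 321.7353], [0.0, 540.0017, 228.7315], [0.0, 0.0, 1.0]], 'R': [[0.0124, -0.9997, -0.0197], [-0.9908, -0.0096, -0.1349], [0.1347, 0.0212, -0.9907]], 't': [43.7362, 543.8731, 1246.6924]}
side {'mtx': [[581.532, 0.0, 314.8327], [0.0, 581.532, 236.085], [0.0, 0.0, 1.0]], 'R': [[0.9373, -0.3482, 0.0122], [-0.2487, -0.6932, -0.6765], [0.2441, 0.6311, -0.7363]], 't': [-502.8248, 216.302, 1393.4944]}
{'mtx': array([[371.01441177,   0.        , 326.34627104],
       [  0.        , 371.01441177, 236.10043057],
       [  0.        ,   0.        ,   1.        ]]), 'T_tool_cam': array([[ 2.49350717e-04, -9.59697703e-01, -2.81034263e-01,
         7.29112510e+01],
       [ 9.99999967e-01,  2.21049606e-04,  1.32403465e-04,
         4.25467166e-03],
       [-6.49447887e-05, -2.81034287e-01,  9.59697726e-01,
        -1.46949230e+02],
       [ 0.00000000e+00,  0.00000000e+00,  0.00000000e+00,
         1.00000000e+00]])}
```

View pics/top0.png

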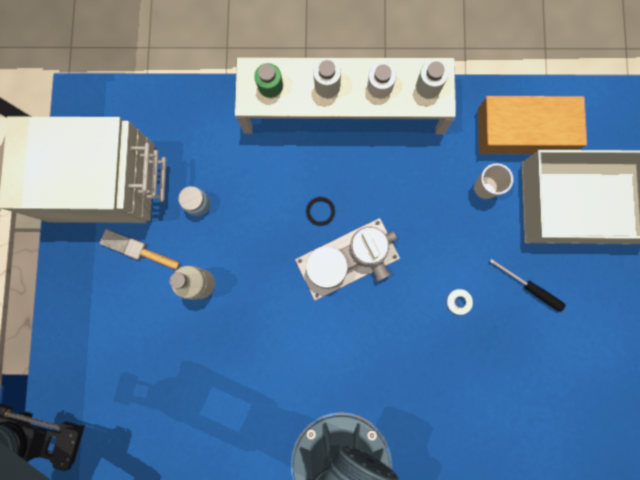

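View pics/side0.png

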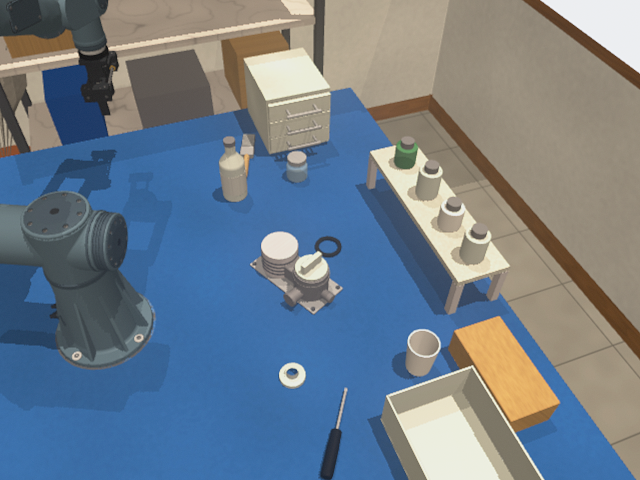

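The top view shows the cap at about (369,245) with the motor can at (327,268). In the side view the cap is at about (312,268). I'll enlarge both.

```bash
python3 - <<'E'
import cv2,numpy as np
a=cv2.imread('pics/top0.png')[215:305,290:410]; b=cv2.imread('pics/side0.png')[225:315,245:365]
f=lambda i:cv2.resize(i,None,fx=3.33,fy=3.33,interpolation=cv2.INTER_CUBIC)
cv2.imwrite('pics/crop.png',np.hstack([f(a),f(b)]))
E
```

```text
(no output)
```

View pics/crop.png

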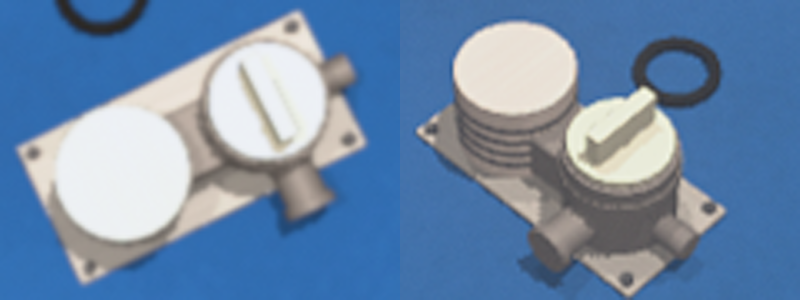

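```bash
cat > h.py <<'E'
from plant import monitor, vision
import cv2, numpy as np
def P(n,s=None):
    i=vision.camera_info(n)
    if n=='wrist':
        T=np.eye(4);T[:3,:3]=s['ee_rot'];T[:3,3]=s['ee_pos'];M=np.linalg.inv(T@i['T_tool_cam'])[:3]
    else: M=np.c_[i['R'],i['t']]
    return np.array(i['mtx'])@M
def tri(Pa,a,Pb,b):
    X=cv2.triangulatePoints(Pa,Pb,np.array(a,float).reshape(2,1),np.array(b,float).reshape(2,1))[:,0]; return X[:3]/X[3]
def atz(P,u,z):
    H=np.c_[P[:,:2],P[:,2]*z+P[:,3]]; p=np.linalg.solve(H,[*u,1]); return p[:2]/p[2]
E
python3 - <<'E'
from h import *
t=lambda x,y:(290+x/3.33,215+y/3.33); s=lambda x,y:(245+(x-400)/3.33,225+y/3.33)
A,B=P('top'),P('side')
print('wingtop',tri(A,t(266,101),B,s(619,120)),'flange',tri(A,t(266,99),B,s(622,140)))
e1,e2=tri(A,t(244,64),B,s(650,92)),tri(A,t(286,138),B,s(588,148)); print(e1,e2,np.linalg.norm(e1-e2))
for z in (117,):
  a,b=atz(A,t(244,64),z),atz(A,t(286,138),z);print(a,b,np.degrees(np.arctan2(*(a-b)[::-1])))
c=atz(A,t(123,173),83);m=atz(A,t(266,99),88);print(c,m,np.linalg.norm(c-m),np.degrees(np.arctan2(*(c-m)[::-1])))
E
```

```text
wingtop [499.88628245 -60.25960514 108.50708186] flange [502.71148999 -61.56789402  86.38839244]
[526.82434896 -45.87499731 112.61008148] [473.42980882 -73.51619221 103.36149959] 60.83213656687622
[521.10828188 -44.42756021] [471.91097786 -72.35014059] 29.577650361258833
[449.70098497  35.87997729] [500.87846174 -61.08096525] 109.63830766688999 117.82578145007834
```

```bash
python3 -m inch '[[0,0,0,-0.5,-0.5,0,1],[0,0,0,-0.9,-0.9,0,1],[0,0,0,-0.9,-0.9,0,1],[0,0,0,-0.9,-0.9,0,1],[0,0,0,-0.9,-0.9,0,1],[0,0,0,-0.9,-0.9,0,1],[0,0,0,-0.9,-0.9,0,1],[0,0,0,-0.9,-0.9,0,1],[0,0,0,-0.9,-0.9,0,1],[0,0,0,-0.9,-0.9,0,1],[0,0,0,-0.9,-0.9,0,1],[0,0,0,-0.9,-0.9,0,1]]' 20
python3 -m inch '[[0,0,0,-0.9,-0.95,0,1],[0,0,0,-0.9,-0.95,0,1],[0,0,0,-0.9,-0.95,0,1],[0,0,0,-0.9,-0.95,0,1],[0,0,0,-0.9,-0.95,0,1],[0,0,0,-0.9,-0.95,0,1],[0,0,0,-0.9,-0.95,0,1],[0,0,0,-0.9,-0.95,0,1],[0,0,0,-0.9,-0.95,0,1],[0,0,0,-0.9,-0.95,0,1],[0,0,0,-0.6,-0.8,0,1],[0,0,0,0,0,0,1]]'
```

```text
time: 1.1
ee_pos: [325.6, 245.4, 238.5]
ee_rot: [[-0.973, 0.23, -0.0], [0.23, 0.973, -0.0], [0.0, -0.0, -1.0]]
contact_force: [1.2, 0.9, -0.3]
opening: 88.2
gripper_force: 0.0
time: 2.1
ee_pos: [501.1, -62.8, 238.3]
ee_rot: [[-0.972, 0.233, 0.0], [0.233, 0.972, -0.001], [-0.0, -0.001, -1.0]]
contact_force: [-0.2, -0.8, 0.0]
opening: 88.1
gripper_force: 0.0
```

```bash
python3 -m inch '[[0,0,0.5,0,0,0,1],[0,0,1,0,0,0,1],[0,0,1,0,0,0,1],[0,0,1,0,0,0,1],[0,0,1,0,0,0,1],[0,0,1,0,0,0,1],[0,0,1,0,0,0,1],[0,0,1,0,0,0,1],[0,0,1,0,0,0,1],[0,0,1,0,0,0,1],[0,0,1,0,0,0,1],[0,0,1,0,0,0,1]]'
python3 -m inch '[[0,0,1,0,0,0,1],[0,0,1,0,0,0,1],[0,0,1,0,0,0,1],[0,0,1,0,0,0,1],[0,0,1,0,0,0,1],[0,0,1,0,0,0,1],[0,0,1,0,0,0,1],[0,0,1,0,0,0,1],[0,0,1,0,0,0,1],[0,0,1,0,0,0,1],[0,0,1,0,0,0,1],[0,0,1,0,0,0,1]]'
python3 -m inch '[[0,0,0.7,0,0,0,1],[0,0,0,0,0,0,1],[0,0,0,0,0,0,1]]'
python3 - <<'E'
from h import *
s=monitor.read_state(); print(s['time'],s['ee_pos'],np.round(s['ee_rot'],3).tolist(),s['qpos'],s['contact_force'])
im=vision.camera('wrist')[:,:,::-1]; cv2.imwrite('pics/w1.png',im)
np.savez('w1.npz',ee_pos=s['ee_pos'],ee_rot=s['ee_rot'])
E
```

```text
time: 3.1
ee_pos: [499.3, -58.1, 238.3]
ee_rot: [[-0.183, 0.983, -0.001], [0.983, 0.183, 0.001], [0.001, -0.001, -1.0]]
contact_force: [-0.0, 0.4, 0.9]
opening: 88.3
gripper_force: 0.0
time: 4.1
ee_pos: [499.2, -58.1, 238.3]
ee_rot: [[0.85, 0.527, -0.001], [0.527, -0.85, 0.001], [-0.001, -0.001, -1.0]]
contact_force: [0.4, 0.0, 0.5]
opening: 88.1
gripper_force: 0.0
time: 4.35
ee_pos: [499.4, -58.3, 238.5]
ee_rot: [[0.881, 0.473, -0.001], [0.473, -0.881, 0.0], [-0.0, -0.001, -1.0]]
contact_force: [-0.0, 0.2, -0.1]
opening: 88.2
gripper_force: 0.0
4.35 [499.43987456 -58.32778353 238.48160225] [[0.881, 0.473, -0.001], [0.473, -0.881, 0.0], [-0.0, -0.001, -1.0]] [-2.02133548e+01  1.04791466e+00  1.02252538e+02  5.55903833e-03
  7.67381515e+01  4.15707890e+01] [-0.03026532  0.1536149  -0.13836093]
```

View pics/w1.png

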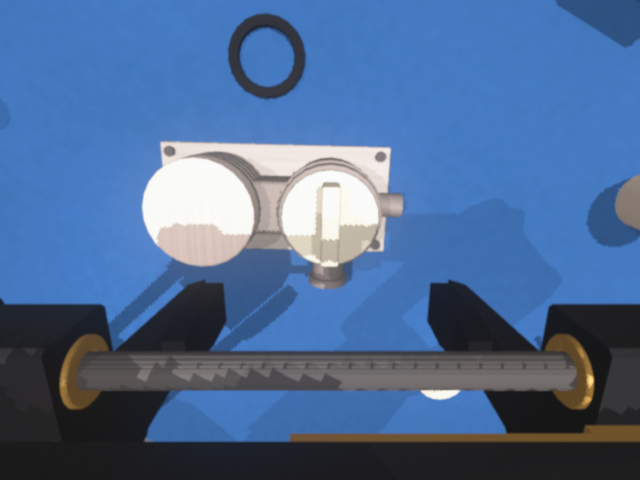

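The wrist view shows the wing upright in the image at about columns 322–339 and rows 183–263. The flange circle is centred near (331,214). The fingers straddle the same column, so the yaw is nearly right. I'll take one enlarged crop.

```bash
python3 - <<'E'
import cv2
a=cv2.imread('pics/w1.png')[150:280,260:400]; cv2.imwrite('pics/w1c.png',cv2.resize(a,None,fx=4,fy=4,interpolation=cv2.INTER_CUBIC))
E
```

```text
(no output)
```

View pics/w1c.png

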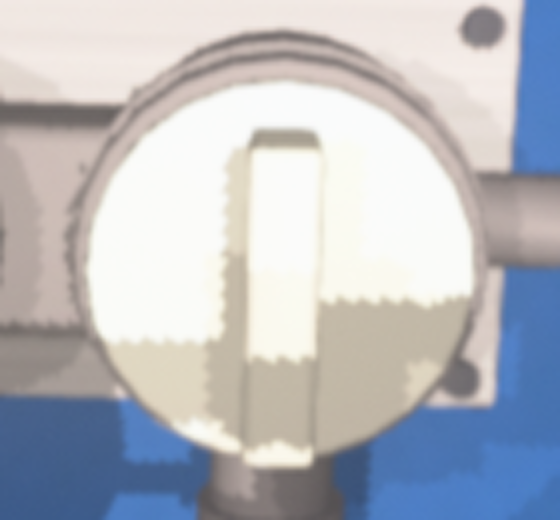

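```bash
python3 - <<'E'
from h import *
s=np.load('w1.npz'); W=P('wrist',s); c=lambda x,y:(260+x/4,150+y/4)
for z in(108,113,117):
  a,b=atz(W,c(285,148),z),atz(W,c(278.5,466),z); print(z,a,b,(a+b)/2,np.linalg.norm(a-b),np.degrees(np.arctan2(*(a-b)[::-1])))
print('flange',atz(W,c(281.5,270),88))
t=lambda x,y:(290+x/3.33,215+y/3.33); ss=lambda x,y:(245+(x-400)/3.33,225+y/3.33)
print(tri(W,c(281.5,303),P('top'),t(266,101)),tri(W,c(281.5,303),P('side'),ss(619,120)))
print('tool x yaw',np.degrees(np.arctan2(*s['ee_rot'][[1,0],0])))
E
```

```text
108 [526.65642289 -47.42973346] [470.04728389 -76.61647203] [498.35185339 -62.02310274] 63.69034720558784 27.27488541751305
113 [527.31059166 -47.00755607] [471.72179116 -75.66822493] [499.51619141 -61.3378905 ] 62.54237507269402 27.27488541751305
117 [527.83392667 -46.66981415] [473.06139698 -74.90962725] [500.44766183 -60.7897207 ] 61.62399736637902 27.27488541751306
flange [501.5477183  -60.48196874]
[498.21027505 -60.75021276 101.46964395] [501.32450992 -61.39931469 109.93177046]
tool x yaw 28.214585215707583
```

```bash
python3 -m inch '[[0,0,0.16,0.01,0.12,0.5,1],[0,0,0,0,0,0.8,1],[0,0,0,0,0,0.8,1],[0,0,0,0,0,0.8,1],[0,0,0,0,0,0.8,1],[0,0,0,0,0,0.8,1],[0,0,0,0,0,0.6,1],[0,0,0,0,0,0.4,1],[0,0,0,0,0,0.2,1],[0,0,0,0,0,0.1,1],[0,0,0,0,0,0,1],[0,0,0,0,0,0,1]]' 20
```

```text
time: 5.4
ee_pos: [502.1, -61.6, 94.5]
ee_rot: [[0.89, 0.457, 0.001], [0.457, -0.89, -0.0], [0.001, 0.001, -1.0]]
contact_force: [0.1, 0.3, 0.0]
opening: 87.8
gripper_force: 0.0
```

```bash
python3 -m inch '[[0,0,0,-0.03,0,0.08,1],[0,0,0,0,0,0,-1],[0,0,0,0,0,0,-1],[0,0,0,0,0,0,-1],[0,0,0,0,0,0,-1],[0,0,0,0,0,0,-1],[0,0,0,0,0,0,-1],[0,0,0,0,0,0,-1],[0,0,0,0,0,0,-1],[0,0,0,0,0,0,-1],[0,0,0,0,0,0,-1],[0,0,0,0,0,0,-1]]' 22; python3 -c "
from h import *
s=monitor.read_state();print(s['moment'],s['contact_force'])"
```

```text
time: 6.4
ee_pos: [500.8, -61.8, 91.7]
ee_rot: [[0.89, 0.456, -0.0], [0.456, -0.89, -0.0], [-0.0, 0.0, -1.0]]
contact_force: [0.4, -0.4, -0.8]
opening: 17.2
gripper_force: 0.0
[-0.07861523  0.09220109  0.04411568] [ 0.42186953 -0.37431991 -0.79480189]
```

```bash
python3 -m inch '[[0,0,0,0,0,0,-1],[0,0,0,0,0,0,-1],[0,0,0,0,0,0,-1],[0,0,0,0,0,0,-1],[0,0,0,0,0,0,-1]]'; python3 -c "
from h import *
s=monitor.read_state();print(s['moment'],s['contact_force'])"
```

```text
time: 6.82
ee_pos: [500.8, -61.7, 91.7]
ee_rot: [[0.89, 0.456, -0.0], [0.456, -0.89, 0.0], [-0.0, -0.0, -1.0]]
contact_force: [-0.7, 0.2, 0.0]
opening: 13.5
gripper_force: 22.0
[0.01199085 0.16351868 0.01609771] [-0.66329508  0.24333511  0.02921778]
```

```bash
for k in 1 ; do python3 -m inch '[[0,0,-0.2,0,0,0,-1],[0,0,-0.2,0,0,0,-1],[0,0,-0.2,0,0,0,-1],[0,0,0,0,0,0,-1]]'; python3 -c "
from h import *
s=monitor.read_state();print(s['moment'],s['qpos'][5])"; done
python3 -m inch '[[0,0,-0.2,0,0,0,-1],[0,0,-0.2,0,0,0,-1],[0,0,0,0,0,0,-1]]'; python3 -c "
from h import *
s=monitor.read_state();print(s['moment'],s['qpos'][5])"
```

```text
time: 7.15
ee_pos: [500.8, -61.8, 91.7]
ee_rot: [[0.86, 0.51, -0.0], [0.51, -0.86, -0.0], [-0.0, 0.0, -1.0]]
contact_force: [-0.7, -0.6, -0.4]
opening: 13.9
gripper_force: 22.0
[-0.02479752  0.1174944   0.02209172] 38.78738520942243
time: 7.4
ee_pos: [500.8, -61.7, 91.7]
ee_rot: [[0.839, 0.544, 0.0], [0.544, -0.839, -0.0], [0.0, 0.0, -1.0]]
contact_force: [0.2, -0.2, 0.3]
opening: 13.9
gripper_force: 22.0
[-0.08350367  0.11294831  0.03622335] 36.499104612442196
```

```bash
python3 -m inch '[[0,0,-0.2,0,0,0,-1],[0,0,-0.2,0,0,0,-1],[0,0,0,0,0,0,-1]]'; python3 -c "
from h import *
s=monitor.read_state();print(s['moment'],s['qpos'][5])"
python3 -m inch '[[0,0,-0.2,0,0,0,-1],[0,0,-0.2,0,0,0,-1],[0,0,0,0,0,0,-1]]'; python3 -c "
from h import *
s=monitor.read_state();print(s['moment'],s['qpos'][5])"
```

```text
time: 7.65
ee_pos: [500.8, -61.7, 91.7]
ee_rot: [[0.817, 0.577, -0.0], [0.577, -0.817, -0.0], [-0.0, -0.0, -1.0]]
contact_force: [0.7, 0.1, -0.7]
opening: 13.7
gripper_force: 22.0
[-0.07879373  0.16716693  0.00847891] 34.207892295558494
time: 7.9
ee_pos: [500.8, -61.7, 91.7]
ee_rot: [[0.793, 0.61, -0.0], [0.61, -0.793, 0.0], [-0.0, -0.0, -1.0]]
contact_force: [-0.4, -0.9, -0.9]
opening: 14.1
gripper_force: 22.0
[-0.00134005  0.11380999  0.04975043] 31.914088093513772
```

```bash
python3 -m inch '[[0,0,-0.3,0,0,0,-1],[0,0,-0.3,0,0,0,-1],[0,0,-0.3,0,0,0,-1],[0,0,-0.3,0,0,0,-1],[0,0,-0.3,0,0,0,-1],[0,0,-0.3,0,0,0,-1],[0,0,-0.3,0,0,0,-1],[0,0,-0.3,0,0,0,-1],[0,0,-0.3,0,0,0,-1],[0,0,-0.3,0,0,0,-1],[0,0,0,0,0,0,-1]]'; python3 -c "
from h import *
s=monitor.read_state();print(s['moment'],s['qpos'][5])
cv2.imwrite('pics/w2.png',vision.camera('wrist')[:,:,::-1])"
```

```text
time: 8.82
ee_pos: [500.8, -61.7, 91.7]
ee_rot: [[0.578, 0.816, -0.0], [0.816, -0.578, -0.0], [-0.0, -0.0, -1.0]]
contact_force: [-0.6, 0.2, -0.7]
opening: 13.7
gripper_force: 22.0
[-0.10077544  0.02103153 -0.00344767] 14.75668417406713
```

View pics/w2.png

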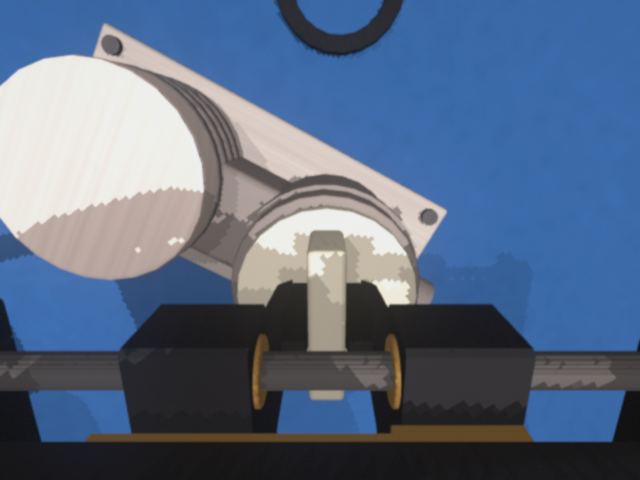

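The wing has stayed aligned with the tool while the pump appears rotated by about 28°, so the cap is turning freely anticlockwise. I'll continue to about 61°.

```bash
python3 -m inch '[[0,0,-0.4,0,0,0,-1],[0,0,-0.5,0,0,0,-1],[0,0,-0.5,0,0,0,-1],[0,0,-0.5,0,0,0,-1],[0,0,-0.5,0,0,0,-1],[0,0,-0.5,0,0,0,-1],[0,0,-0.5,0,0,0,-1],[0,0,-0.5,0,0,0,-1],[0,0,-0.5,0,0,0,-1],[0,0,-0.5,0,0,0,-1],[0,0,-0.4,0,0,0,-1],[0,0,0,0,0,0,-1]]';  python3 -m inch '[[0,0,-0.2,0,0,0,-1],[0,0,-0.2,0,0,0,-1],[0,0,-0.1,0,0,0,-1],[0,0,0,0,0,0,-1],[0,0,0,0,0,0,-1]]'; python3 -c "
from h import *
s=monitor.read_state();print(s['moment'],s['qpos'][5])"
```

```text
time: 9.87
ee_pos: [500.8, -61.8, 91.7]
ee_rot: [[0.086, 0.996, 0.0], [0.996, -0.086, -0.0], [-0.0, 0.0, -1.0]]
contact_force: [0.3, -0.1, -0.8]
opening: 13.8
gripper_force: 22.0
time: 10.28
ee_pos: [500.8, -61.7, 91.7]
ee_rot: [[0.037, 0.999, -0.0], [0.999, -0.037, 0.0], [0.0, -0.0, -1.0]]
contact_force: [-0.1, 0.3, -1.1]
opening: 13.9
gripper_force: 22.0
[-0.08583849  0.03621683  0.04288953] -18.385095557387377
```

Turned 60.8° with no resistance. Now I'll lift gently and watch the force.

```bash
python3 -m inch '[[0,0,0,0,0,-0.05,-1],[0,0,0,0,0,-0.05,-1],[0,0,0,0,0,-0.05,-1],[0,0,0,0,0,-0.05,-1],[0,0,0,0,0,-0.05,-1],[0,0,0,0,0,0,-1]]'; python3 -c "
from h import *
s=monitor.read_state();print(s['moment'])"
```

```text
time: 10.78
ee_pos: [501.0, -61.8, 98.3]
ee_rot: [[0.037, 0.999, 0.001], [0.999, -0.037, -0.0], [-0.0, 0.001, -1.0]]
contact_force: [0.7, 0.1, -0.8]
opening: 13.6
gripper_force: 22.0
[-0.0656601   0.01644335  0.01936811]
```

```bash
python3 -m inch '[[0,0,0,0,0,-0.2,-1],[0,0,0,0,0,-0.3,-1],[0,0,0,0,0,-0.4,-1],[0,0,0,0,0,-0.4,-1],[0,0,0,0,0,-0.4,-1],[0,0,0,0,0,-0.4,-1],[0,0,0,0,0,-0.4,-1],[0,0,0,0,0,-0.4,-1],[0,0,0,0,0,-0.3,-1],[0,0,0,0,0,-0.3,-1],[0,0,0,0,0,-0.2,-1],[0,0,0,0,0,0,-1]]'; python3 -m inch '[[0,0,0,0,0,-0.05,-1],[0,0,0,0,0,0,-1],[0,0,0,0,0,0,-1],[0,0,0,0,0,0,-1],[0,0,0,0,0,0,-1],[0,0,0,0,0,0,-1]]'; python3 -c "
from h import *
cv2.imwrite('pics/s3.png',cv2.resize(vision.camera('side')[150:330,200:440,::-1],None,fx=3,fy=3))"
```

```text
time: 11.78
ee_pos: [501.4, -61.9, 191.7]
ee_rot: [[0.037, 0.999, 0.002], [0.999, -0.037, -0.001], [-0.001, 0.002, -1.0]]
contact_force: [0.3, -0.5, -0.9]
opening: 13.7
gripper_force: 22.0
time: 12.28
ee_pos: [500.6, -61.7, 191.4]
ee_rot: [[0.037, 0.999, -0.001], [0.999, -0.037, 0.0], [0.0, -0.001, -1.0]]
contact_force: [-0.4, -0.4, -0.8]
opening: 13.7
gripper_force: 22.0
```

View pics/s3.png

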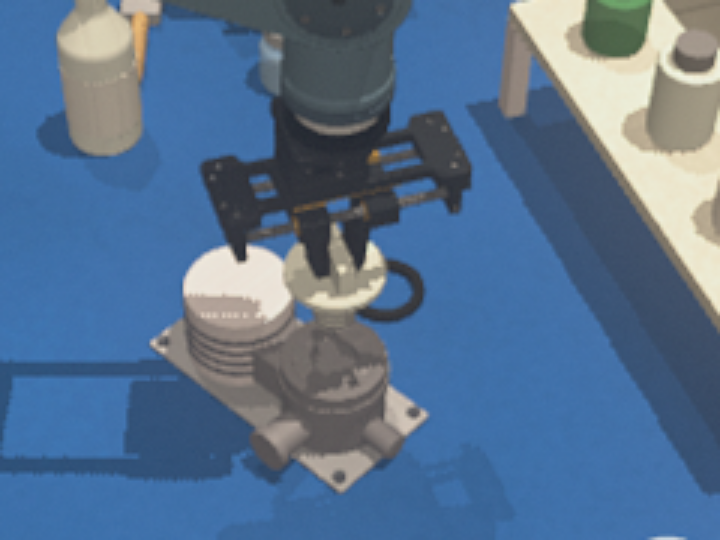

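The cap hangs upright in the fingers, with its flange at crop (335,275). The basket is clear above the open mouth at crop (335,350), and the bystanders in view are where they were.

```bash
python3 -c "
from plant import sign_off; print(sign_off())"
```

```text
the job is handed in; nothing more can be done
None
```

The cap came off anticlockwise (right-handed thread) after about 61° and is held upright and still, with its flange about 10 cm above the pump's mouth at a 22 N grip; I handed the job in at 12.3 s on the robot's clock, but no verdict came back.

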